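# Pry open a hinged pastry tin with a palette knife

### The job

Pick up the palette knife from the cutting board, slip its blade into the pry notch under the front edge of the closed tin's lid, and lever the hinged lid up with the blade until it stands upright or further back and stays open by itself. Touch the lid with nothing but the knife. Then lay the knife flat back on the cutting board, and leave the bottle, the bowl and the tub where they are.

Things in the scene. Friction and masses are not known exactly. Their poses are not given: they have to be found in the camera images.
- tin: Metal pastry tin fixed to the table, 130 mm deep (x), 190 mm wide (y), walls 110 mm high, 4 mm thick; hollow, its top 40 mm empty. Origin: centre of its underside; x points from its front (facing right or away from the robot) to the hinge, z up. Flat metal lid, 5 mm thick, on the rim (underside at 110 mm, top at 115 mm), 196 mm wide, reaching 7 mm past the front wall; 0.4 kg.
- notch (a point): Middle of the pry notch: a cut-out in the top of the tin's front wall, 70 mm wide (y) and 5 mm high, from 105 mm above the tin's underside up to the lid's underside at 110 mm. This point lies on the outer face of the front wall, at mid-height of the gap. The lid's edge overhangs it by 7 mm. A pressed bar (60 x 8 mm) on the lid's top runs along this edge, 30 mm in. Axes as the tin's.
- hinge (a point): Middle of the lid's hinge line, on the far top edge of the tin, 130 mm behind the notch, 110 mm above the tin's underside; the hinge line runs along the tin's y.
- lid_edge (a point): Middle of the lid's front edge at mid-thickness, 137 mm from the hinge line; it moves with the lid. Axes as the tin's when closed; z is normal to the lid, upward.
- lid (a joint): Opening angle of the lid in rad: 0 closed, 1.57 upright, 1.85 stop (leaning back). The hinge is slightly stiff: the lid falls shut if let go below about 1.25 rad and stays put above that.
- knife: Palette knife lying flat on the board, 195 mm long, 0.12 kg. Wooden handle 105 mm long, 20 mm wide (y), 22 mm high (z), flat sides; stiff steel blade, blunt end, 90 mm long, 26 mm wide, 2.5 mm thick, at mid-height of the handle. Origin: underside of the handle, 30 mm behind its front end, near the balance point; x points to the tip, z up.
- knife_grip (a point): Centre of the handle's thickness above the knife's origin (11 mm above the underside): a good place to grip across the 20 mm width.
- knife_tip (a point): Blade's end, at mid-thickness, 120 mm in front of knife_grip.
- board: Wooden cutting board fixed to the table, 200 mm (x) by 220 mm (y), 20 mm thick. Origin: centre of its underside.
- oil: Bystander: bottle of oil, 80 mm across, 220 mm tall, standing. Origin: centre of its underside.
- bowl: Bystander: white bowl, 120 mm across, 55 mm high. Origin: centre of its underside.
- tub: Bystander: food tub with a lid, 116 mm across, 68 mm high. Origin: centre of its underside.
Things that resemble listed ones, but are neither listed nor needed, are in the scene too. Of the things shaped like the knife, the wooden one is meant.

How it is judged:
On the way, in this order (a step that is already met when the one before it is completed fails the run):
1. the blade's tip is in through the notch, under the still closed lid (x of knife_tip in the frame of tin between -0.059 and 0.06 m and y of knife_tip in the frame of tin between -0.035 and 0.035 m and z of knife_tip in the frame of tin above 0.07 m and z of knife_tip in the frame of lid_edge below -0.001 m and value of joint lid below 0.15 rad), for 0.1 s.
2. the lid has been swung up to about upright (value of joint lid above 1.4 rad), for 0.2 s.
At the end, for the whole second after the job is handed in: The lid stands open by itself at 1.4 rad or more and at rest; the knife lies flat (within 0.15 rad) and at rest on the cutting board, the grip point of its handle within the board's outline; bottle, bowl and tub are within 30 mm of where they stood (value of joint lid above 1.4 rad and velocity of joint lid between -0.1 and 0.1 rad/s and x of knife_grip in the frame of board between -0.1 and 0.1 m and y of knife_grip in the frame of board between -0.11 and 0.11 m and z of knife_grip in the frame of board between 0.024 and 0.038 m and (angle between knife's own z axis and vertical below 0.15 rad or angle between knife's own z axis and vertical above 2.99 rad) and linear speed of knife below 0.02 m/s and distance of each of oil, bowl, tub from where it was at the start of the episode below 0.03 m); the robot touches nothing.
It fails at once if the robot's fingers or arm touch the lid (contact force between any of the fingers, the arm and lid above 0.5 N).
It fails at once if the oil bottle is shifted by more than 30 mm (distance of oil from where it was at the start of the episode above 0.03 m).
It fails at once if the bowl is shifted by more than 30 mm (distance of bowl from where it was at the start of the episode above 0.03 m).
It fails at once if the tub is shifted by more than 30 mm (distance of tub from where it was at the start of the episode above 0.03 m).
It also fails if it takes over 69 s, if anything falls off the work surface, if the arm or the gripper's body presses on something with over 40 N, if the wrist force passes 120 N, or if a joint passes its speed limit or range.

### The arm

A 6-joint arm with a two-finger parallel gripper is mounted at the origin on the work surface. World frame = base frame: x ahead of the robot, y to its left, z up, the work surface at z = 0. Lengths are in m, angles in rad, forces in N, time in s.
With the tool pointing down it reaches from about 0.3 to 0.875 m from the base axis. Payload 4.2 kg.
Tool frame: the origin (TCP) lies at the very end of the fingers, on their centre line; the grasp point (between the pads) lies 19 mm behind it; z points along the fingers, y is the line along which they close (so a half turn about z gives the same grasp; the last joint's range is limited). The gripper opens to 85 mm and grips with 20 to 120 N. Pads are 22 mm wide; open, the fingers measure 114 mm over their backs; the gripper's body (76 mm by 85 mm) begins 54 mm behind the grasp point. The pads swing forward as they close: fully open they stand 13 mm farther back than shut.
Start: joints at [-1.158, 0.32, 1.565, -0, 1.257, -0.02], TCP at [0.241, -0.522, 0.231] pointing down, gripper open.
Joint ranges: [-3.11, 3.11], [-0.84, 2.01], [0.21, 2.61], [-1.34, 4.49], [0.05, 2.63], [-2.56, 2.56]. Speed limits (rad/s): [2.57, 2.57, 3.14, 3.14, 3.14, 3.14].

### API

Orientations are given as a unit quaternion [w, x, y, z].
In Python, from bench import * gives the robot as it stands. The module is installed in compiled form; this text tells all that it offers.
- The arm moves only by the tool move_arm, never from a script. Its argument "increments" is a list of rows, each a list of 2 entries, a list of its own where there are three numbers: the shift along the world's x, y, z in mm, then the turn about the world's z in degrees. In form: [[[tx, ty, tz], twist], ...]. A call has exactly 10 rows; each row shifts and turns the commanded pose from where the row before left it; what a row does not reach is not made up. A row lasts 1/10 s, in which the tool goes at most 50 mm and 8.59 degrees, less where a joint would pass 70% of its speed; a pose out of reach is approached as far as the arm can. A call with a gripper value outside its range is refused whole. "hand" is the finger opening in mm, from 0 to 85.4, set as the call begins (left out, the last holds). The fingers move at their own pace and stop on an object; the grip force is fixed at half the most. Time passes only in rows, so rows that do not move let the fingers close, or fill a call up. It gives the time, the measured TCP pose, the force, the opening and the grip force at its end, in the units of the state.
- read_state(): the state, without advancing time (a new reading comes with each control period).
- camera(name): name is "side" or "top" or "wrist"; returns the picture (420x560x3 uint8, red, green, blue); there is no depth.
- get_calibration(name): a dict with "fov_y" (degrees; the focal length in pixels is half the picture's height over the tangent of half this angle, whatever the lens; pixels are square), "cx", "cy" (the principal point, pixels), "xyz" and "orientation" of the camera in the world. Camera axes: x right, y down, z forward; pixel columns grow to the right and rows downward; lengths in m; the calibration is good to about 2 mm. A picture is of the moment at which its call begins: read the wrist's pose just before it. get_calibration takes no time and is no camera call; for the wrist camera it gives the pose at the moment of the call.
- hand_in(): hands the job in; it is judged then, once.
The state is a dict: "time_s": time; "joint_pos": joint angles; "joint_vel": joint speeds; "tau": joint torques, N m; "ee_pos": TCP position; "eef_rot": TCP orientation; "force": force on the tool from outside, world axes, zero at the start; "torque": the same for the moment, N m; "grip_width": finger opening in m; "finger_force": force on a finger pad.
Only numpy, scipy, OpenCV 4.12 (cv2) and the standard library are available. Lean on these libraries where they do the work, as an engineer would, in place of code of your own. Each camera call takes 0.05 s, during which the arm holds its last target. There are 200 camera calls.

## Working session

There is one attempt and no reset: what is moved stays moved. The work goes in short steps, Python scripts to look and compute and a tool call to move; the robot and the scene stay as the last step left them, time stands still between calls to the robot, and variables do not carry over. Pictures are saved under pics/ and viewed, at most 10 in all, crops included, and the job is handed in when it is done.

Besides the shell and the picture viewer there is one more tool, called by a JSON object that holds its "method" and its "body", one argument or row to a line. move_arm: Moves the arm, as the interface text tells. Its arguments: {"type":"object","properties":{"increments":{"type":"array","items":{"type":"array"}},"hand":{"type":"number"}},"required":["increments"]}

```bash
mkdir -p pics
python3 - <<'E'
from bench import *
import cv2,numpy as np
for n in ["side","top","wrist"]:
    c=get_calibration(n); print(n,c)
    im=camera(n); cv2.imwrite(f"pics/{n}0.png",im[...,::-1])
s=read_state(); print(s)
E
```

```text
side {'fov_y': 46.85178436710188, 'cx': 276.1465075784342, 'cy': 217.3355570035455, 'xyz': array([-0.07601929,  0.80744088,  1.09516649]), 'orientation': array([ 0.12779324, -0.3041849 ,  0.87136915, -0.36312014])}
top {'fov_y': 45.26584916050796, 'cx': 270.53434157717766, 'cy': 208.10011851078002, 'xyz': array([0.46924655, 0.01011679, 1.720699  ]), 'orientation': array([-0.01553953,  0.71678851, -0.69650326,  0.02925675])}
wrist {'fov_y': 68.39683536382829, 'cx': 275.8317274004729, 'cy': 210.76716465641817, 'xyz': array([ 0.31529062, -0.48842184,  0.37304396]), 'orientation': array([ 0.13354419,  0.83158719, -0.53212604, -0.08643251])}
{'time_s': 0.15, 'joint_pos': array([-1.15801386e+00,  3.20142434e-01,  1.56536407e+00,  1.88321389e-05,
        1.25739832e+00, -2.00323582e-02]), 'joint_vel': array([ 0.00042806, -0.00270605, -0.00383974, -0.00178463, -0.00084329,
       -0.00067553]), 'tau': array([-5.60376284e-04, -4.15844250e+01, -2.34346032e+01, -8.96171559e-05,
        5.96560611e-03,  2.83139690e-05]), 'ee_pos': array([ 0.24102235, -0.52166947,  0.23069039]), 'eef_rot': array([-6.45220538e-04,  9.76675574e-01,  2.14719336e-01, -1.19228441e-04]), 'force': array([-0.11146792, -0.47797281,  0.49609052]), 'torque': array([ 0.02219362, -0.01834525,  0.02547705]), 'finger_force': 0.0, 'grip_width': 0.0854859030971496}
```

View pics/top0.png

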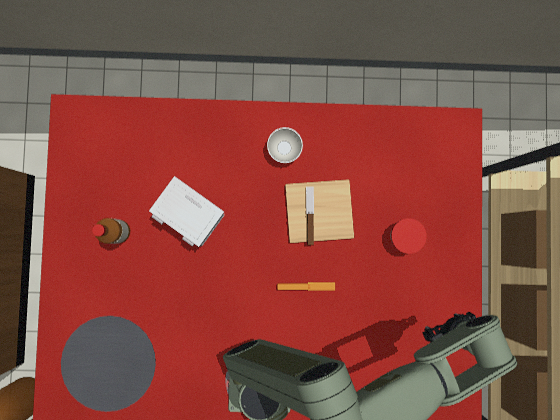

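View pics/side0.png

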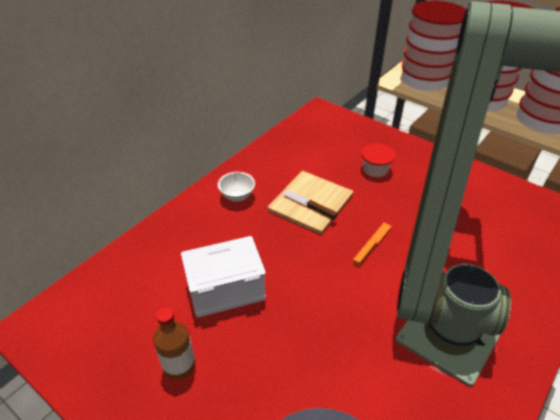

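The top view shows the tin at (187,212), with the pressed bar at (193,199) near its upper-right edge. So the front faces away and to the right, and the hinges are at lower left. The bottle is at (110,232), the bowl at (284,146) and the tub at (408,236).

There are two knife-like things: a dark-wood handle with a steel blade on the board at (310,215), and an orange plastic one on the cloth at (306,287). The first fits because it is wooden and on the board. I'll confirm it in an enlarged crop.

```bash
cat > h.py <<'E'
from bench import *
import cv2,numpy as np
from scipy.spatial.transform import Rotation as R
def cal(n):
    c=get_calibration(n); q=c["orientation"]; f=210/np.tan(np.radians(c["fov_y"]/2))
    return c["xyz"],R.from_quat([q[1],q[2],q[3],q[0]]).as_matrix(),f,c["cx"],c["cy"]
def ray(C,p):
    d=C[1]@np.array([(p[0]-C[3])/C[2],(p[1]-C[4])/C[2],1]); return d/np.linalg.norm(d)
def onz(C,p,z):
    d=ray(C,p); return C[0]+d*(z-C[0][2])/d[2]
def proj(C,X):
    v=C[1].T@(np.array(X)-C[0]); return C[2]*v[:2]/v[2]+[C[3],C[4]]
def tri(C1,p1,C2,p2):
    A=[];b=[]
    for C,p in((C1,p1),(C2,p2)):
        d=ray(C,p);P=np.eye(3)-np.outer(d,d);A.append(P);b.append(P@C[0])
    x=np.linalg.lstsq(np.vstack(A),np.hstack(b),rcond=None)[0]
    return x,[np.linalg.norm(P@x-q) for P,q in zip(A,b)]
E
python3 - <<'E'
from h import *
out=[]
t=cv2.imread("pics/top0.png"); s=cv2.imread("pics/side0.png")
def crop(im,x,y,w,h,k): return cv2.resize(im[y:y+h,x:x+w],None,fx=k,fy=k,interpolation=cv2.INTER_CUBIC)
a=np.hstack([crop(t,140,165,100,75,4),crop(t,270,165,100,75,4)])
b=np.hstack([crop(s,175,230,100,75,4),crop(s,262,165,100,75,4)])
cv2.imwrite("pics/crops.png",np.vstack([a,b]))
for n,im in(("top",t),("side",s)):
    C=cal(n); B,G,Rr=[im[...,i].astype(int) for i in range(3)]
    for nm,m,z in(("white",(B>215)&(G>215)&(Rr>215),.115),("brown",(Rr<125)&(Rr>B+15)&(G>20)&(Rr<G*2.6),.042),("steel",(abs(Rr-B)<25)&(B>120),.032),("wood",(Rr>170)&(G>130)&(B>80)&(B<180)&(Rr-B>40),.02)):
        m=cv2.morphologyEx(m.astype(np.uint8),cv2.MORPH_CLOSE,np.ones((3,3)))
        m[:120]=0
        cs,_=cv2.findContours(m,cv2.RETR_EXTERNAL,cv2.CHAIN_APPROX_NONE)
        for c in cs:
            A=cv2.contourArea(c);
            if A<60: continue
            bx=cv2.boxPoints(cv2.minAreaRect(c)); ctr=bx.mean(0)
            if not(130<ctr[0]<370 and 120<ctr[1]<310): continue
            ap=cv2.approxPolyDP(c,3,True)[:,0]
            print(n,nm,A,ctr.round(1),[onz(C,p,z)[:2].round(3).tolist() for p in bx],"poly",ap.tolist()[:9])
E
```

```text
top brown 154.5 [309.5 229. ] [[0.56, -0.14], [0.561, -0.163], [0.461, -0.166], [0.46, -0.142]] poly [[308, 214], [306, 241], [313, 244], [313, 214]]
top steel 182.0 [309.5 200. ] [[0.652, -0.139], [0.652, -0.162], [0.565, -0.164], [0.564, -0.141]] poly [[306, 187], [306, 213], [313, 213], [313, 187]]
top steel 2732.5 [185.9 212.8] [[0.548, 0.393], [0.677, 0.307], [0.558, 0.13], [0.429, 0.216]] poly [[174, 176], [151, 207], [152, 217], [198, 246], [223, 211]]
top steel 936.5 [284.5 145. ] [[0.79, 0.021], [0.877, -0.06], [0.795, -0.146], [0.709, -0.065]] poly [[283, 127], [270, 135], [267, 147], [274, 159], [289, 162], [298, 156], [301, 139], [294, 130]]
top wood 3145.5 [319.3 210.7] [[0.663, -0.069], [0.685, -0.287], [0.485, -0.305], [0.464, -0.088]] poly [[348, 180], [286, 184], [290, 242], [305, 241], [306, 186], [314, 187], [314, 240], [353, 237]]
side white 2809.0 [222.8 263.6] [[0.658, 0.296], [0.543, 0.125], [0.435, 0.217], [0.545, 0.373]] poly [[251, 238], [182, 253], [190, 289], [262, 273]]
side white 156.0 [237. 190.] [[0.754, 0.021], [0.696, -0.025], [0.666, 0.01], [0.722, 
[... 572 characters left out ...]
64.7] [[0.722, 0.257], [0.6, 0.065], [0.472, 0.17], [0.589, 0.344]] poly [[252, 239], [183, 252], [190, 291], [200, 293], [217, 285], [259, 278], [264, 271]]
side steel 102.5 [295.9 197.2] [[0.642, -0.132], [0.649, -0.154], [0.563, -0.156], [0.556, -0.134]] poly [[285, 192], [306, 204], [307, 200]]
side steel 587.5 [235.5 185. ] [[0.879, -0.075], [0.791, -0.145], [0.718, -0.06], [0.802, 0.007]] poly [[219, 184], [224, 194], [240, 196], [250, 191], [252, 181], [246, 175], [232, 174]]
side wood 2199.0 [310.  198.9] [[0.653, -0.06], [0.745, -0.287], [0.481, -0.299], [0.418, -0.084]] poly [[302, 171], [268, 206], [321, 230], [329, 220], [286, 198], [284, 191], [292, 190], [336, 211], [352, 191]]
```

View pics/crops.png

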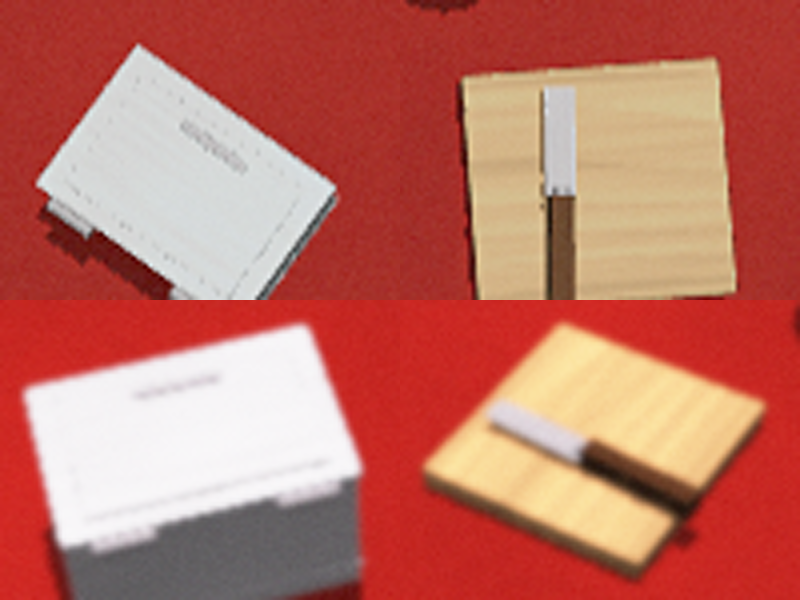

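The crops confirm it: a dark-brown wooden handle with a steel blade lies on the board, blade at (310,200) in the top view, pointing to +x. The lid's front corners are at top (174.5,176.2) and (224,212), and the bar is near that edge. Next I triangulate.

Run:
```python
from h import *
T,S=cal("top"),cal("side")
P={"FL":((174.3,176),(181,252)),"FR":((223.6,211.8),(250.9,235.8)),"HL":((149.2,211),(192.3,291)),
"tipL":((306,187),(284.6,192.5)),"tipR":((313.5,187),(288.6,190)),"junL":((306.3,213.5),(307,204.5)),"junR":((313.7,213.5),(308.5,200)),"endR":((313.5,244.3),(337,211.5)),
"boardFL":((285.8,184),(268.4,206.5)),"boardFR":((349,180),(302,171))}
X={}
for k,(a,b) in P.items():
    x,e=tri(T,a,S,b);X[k]=x; print(k,x.round(4),np.round(e,4),"top@z",onz(T,a,.115 if k[0] in"FH" else .03)[:2].round(4))
for z in(.115,):
  l,r,h=[onz(T,P[k][0],z) for k in("FL","FR","HL")]; m=(l+r)/2; d=r-l
  print("front mid",m,"width",np.linalg.norm(d),"depth",np.linalg.norm(h-l),"yaw tin x",np.degrees(np.arctan2(*(h-l)[[1,0]])),"from front edge",np.degrees(np.arctan2(-d[0],d[1])))
```

```text
FL [0.6661 0.292  0.1067] [0.0003 0.0003] top@z [0.6653 0.2907]
FR [0.5557 0.1301 0.1085] [0.0001 0.0001] top@z [0.5554 0.1296]
HL [0.5498 0.3659 0.1072] [0.0021 0.0021] top@z [0.551  0.3657]
tipL [ 0.6496 -0.1408  0.0285] [0.003 0.003] top@z [ 0.6519 -0.139 ]
tipR [ 0.6518 -0.1666  0.0203] [0.0023 0.0023] top@z [ 0.6527 -0.1643]
junL [ 0.5604 -0.1442  0.0238] [0.0027 0.0027] top@z [ 0.5623 -0.1421]
junR [ 0.5649 -0.1666  0.0245] [0.0019 0.0019] top@z [ 0.563 -0.167]
endR [ 0.4592 -0.1685  0.0345] [0.0004 0.0004] top@z [ 0.4596 -0.1687]
boardFL [ 0.6612 -0.0723  0.0088] [0.0015 0.0015] top@z [ 0.66   -0.0704]
boardFR [ 0.6826 -0.2881  0.0084] [0.0002 0.0002] top@z [ 0.6801 -0.2842]
front mid [0.61033008 0.21016165 0.115     ] width 0.19501456986390567 depth 0.13665528879511107 yaw tin x 146.73334404323634 from front edge 145.69317580133068
```

{"method": "move_arm", "body": {
  "increments": [
    [[20,30,0],-5],
    [[30,40,0],-8],
    [[30,40,0],-8],
    [[30,40,0],-2],
    [[30,40,0],0],
    [[30,40,0],0],
    [[20,40,0],0],
    [[10,40,0],0],
    [[0,0,0],0],
    [[0,0,0],0]
  ],
  "hand": 60
}}

```text
time_s: 1.15
ee_pos: [0.4398, -0.2136, 0.2313]
eef_rot: [0.0, 1.0, 0.021, -0.0]
force: [-0.5, 0.2, 0.5]
grip_width: 0.0601
finger_force: 0.0
```

{"method": "move_arm", "body": {
  "increments": [
    [[20,20,0],-1],
    [[20,20,0],0],
    [[20,20,0],0],
    [[10,0,0],0],
    [[10,0,0],0],
    [[0,0,0],0],
    [[0,0,0],0],
    [[0,0,0],0],
    [[0,0,0],0],
    [[0,0,0],0]
  ]
}}

```text
time_s: 2.15
ee_pos: [0.5193, -0.1544, 0.2315]
eef_rot: [0.0, 1.0, 0.01, 0.0]
force: [0.4, -0.4, -0.6]
grip_width: 0.0597
finger_force: 0.0
```

```bash
cat > w.py <<'E'
from h import *
import sys
C=cal("wrist"); im=camera("wrist")[...,::-1].copy(); cv2.imwrite(f"pics/{sys.argv[1]}.png",im)
print("ee",read_state()["ee_pos"].round(4),"cam",C[0].round(4),C[1][:,2].round(2))
B,G,Rr=[im[...,i].astype(int) for i in range(3)]
for nm,m,z in(("brown",(Rr<135)&(Rr>B+15)&(Rr<G*2.6)&(Rr>G),.042),("steel",(abs(Rr-B)<25)&(B>120),.032)):
    m=cv2.morphologyEx(m.astype(np.uint8),cv2.MORPH_OPEN,np.ones((3,3)))
    for c in cv2.findContours(m,cv2.RETR_EXTERNAL,cv2.CHAIN_APPROX_NONE)[0]:
        if cv2.contourArea(c)<800: continue
        bx=cv2.boxPoints(cv2.minAreaRect(c))
        print(nm,cv2.contourArea(c),bx.round(1).tolist(),[onz(C,p,z)[:2].round(4).tolist() for p in bx])
E
python3 w.py wr1
```

```text
ee [ 0.5194 -0.1543  0.2315] cam [ 0.6009 -0.1531  0.374 ] [-0.31 -0.01 -0.95]
brown 2142.5 [[480.79998779296875, 222.1999969482422], [521.7000122070312, 146.8000030517578], [561.5, 168.39999389648438], [520.5, 243.8000030517578]] [[0.482, -0.3905], [0.5678, -0.4144], [0.5457, -0.4637], [0.4561, -0.4433]]
brown 2349.0 [[215.0, 147.0], [283.0, 147.0], [283.0, 237.0], [215.0, 237.0]] [[0.561, -0.0896], [0.5624, -0.1616], [0.4591, -0.1644], [0.4576, -0.0853]]
steel 2104.0 [[259.5, 55.0], [284.0, 54.400001525878906], [286.29998779296875, 145.89999389648438], [261.8999938964844, 146.60000610351562]] [[0.6514, -0.1359], [0.6524, -0.1603], [0.5625, -0.1654], [0.5613, -0.1388]]
```

View pics/wr1.png

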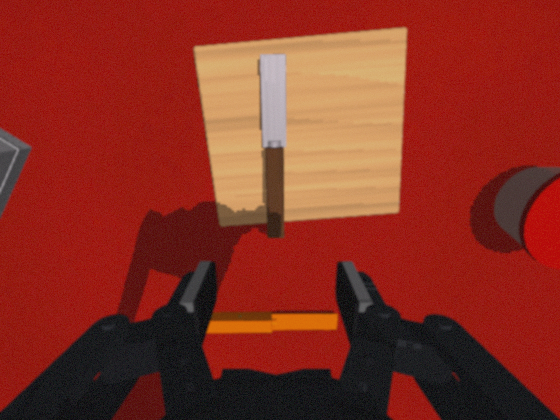

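The wrist view shows the wooden knife's blade at (260–286, 55–146) and its handle at (266–284, 147–237). The tub is clear on the right, and the orange decoy is behind. The knife grip is at about (0.532, -0.1545), yaw 2°, and the three views agree to within 2 mm. I descend.

{"method": "move_arm", "body": {
  "increments": [
    [[6,0,-20],1],
    [[7,0,-30],0],
    [[0,0,-30],0],
    [[0,0,-30],0],
    [[0,0,-30],0],
    [[0,0,-20],0],
    [[0,0,-15],0],
    [[0,0,-12],0],
    [[0,0,-8],0],
    [[0,0,0],0]
  ],
  "hand": 45
}}

```text
time_s: 3.2
ee_pos: [0.5322, -0.154, 0.0356]
eef_rot: [-0.0, 1.0, 0.019, -0.001]
force: [-0.4, -0.7, -0.5]
grip_width: 0.0448
finger_force: 0.0
```

{"method": "move_arm", "body": {
  "increments": [
    [[0,0,-5],0],
    [[0,0,-4],0],
    [[0,0,-2],0],
    [[0,0,-1],0],
    [[0,0,0],0],
    [[0,0,0],0],
    [[0,0,0],0],
    [[0,0,0],0],
    [[0,0,0],0],
    [[0,0,0],0]
  ]
}}

```text
time_s: 4.2
ee_pos: [0.5327, -0.1542, 0.0244]
eef_rot: [0.0, 1.0, 0.019, 0.0]
force: [0.1, -0.6, 0.5]
grip_width: 0.0449
finger_force: 0.0
```

{"method": "move_arm", "body": {
  "increments": [
    [[0,0,-1],0],
    [[0,0,0],0],
    [[0,0,0],0],
    [[0,0,0],0],
    [[0,0,0],0],
    [[0,0,0],0],
    [[0,0,0],0],
    [[0,0,0],0],
    [[0,0,0],0],
    [[0,0,0],0]
  ],
  "hand": 0
}}

```text
time_s: 5.2
ee_pos: [0.5328, -0.1542, 0.0235]
eef_rot: [0.0, 1.0, 0.019, 0.0]
force: [0.2, 0.1, 3.2]
grip_width: 0.019
finger_force: 60.3
```

{"method": "move_arm", "body": {
  "increments": [
    [[0,0,5],0],
    [[0,0,20],0],
    [[0,0,30],0],
    [[0,0,30],0],
    [[0,0,40],0],
    [[0,0,40],0],
    [[0,0,40],0],
    [[0,0,20],0],
    [[0,0,0],0],
    [[0,0,0],0]
  ]
}}

```text
time_s: 6.2
ee_pos: [0.5319, -0.154, 0.2473]
eef_rot: [-0.0, 1.0, 0.019, -0.001]
force: [0.8, -0.2, -2.4]
grip_width: 0.0189
finger_force: 59.8
```

```bash
python3 w.py wr2
python3 - <<'E'
import cv2,numpy as np
from h import *
s=camera("side")[...,::-1]; cv2.imwrite("pics/s2.png",s)
w=cv2.imread("pics/wr2.png")
cv2.imwrite("pics/c2.png",np.hstack([cv2.resize(s[100:310,200:410],(400,400)),cv2.resize(w,(400,400))]))
E
```

```text
ee [ 0.5315 -0.1539  0.2464] cam [ 0.6137 -0.1514  0.3896] [-0.32 -0.01 -0.95]
brown 5571.0 [[253.0, 229.0], [298.0, 229.0], [298.0, 374.0], [253.0, 374.0]] [[0.4738, -0.1289], [0.4759, -0.1833], [0.252, -0.1969], [0.2495, -0.1322]]
brown 1872.5 [[469.1000061035156, 224.3000030517578], [517.9000244140625, 155.8000030517578], [552.9000244140625, 180.6999969482422], [504.1000061035156, 249.1999969482422]] [[0.4898, -0.3886], [0.5733, -0.4239], [0.5466, -0.4721], [0.4588, -0.4396]]
steel 13535.0 [[244.0, 0.0], [311.0, 0.0], [311.0, 231.0], [244.0, 231.0]] [[0.7142, -0.1157], [0.7167, -0.1823], [0.4699, -0.2006], [0.4667, -0.1171]]
```

View pics/c2.png

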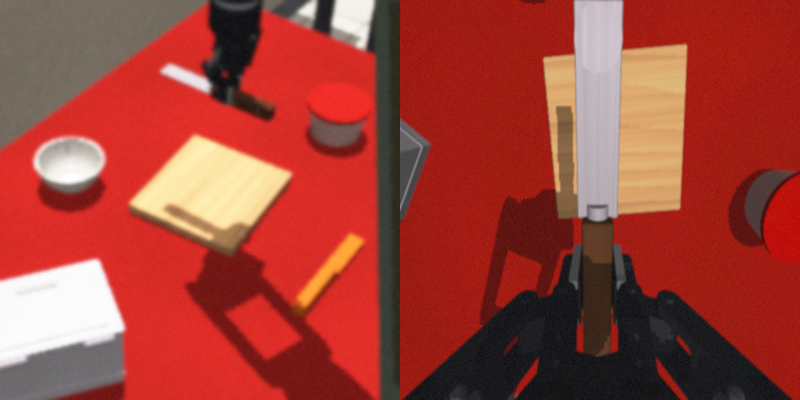

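The knife is held level, with the handle between the pads and the blade forward over the board. I carry it up and around to the tin's front.

{"method": "move_arm", "body": {
  "increments": [
    [[5,5,0],4],
    [[10,15,0],8],
    [[10,15,0],8],
    [[10,15,0],8],
    [[10,15,0],8],
    [[10,15,0],8],
    [[10,15,0],8],
    [[10,15,0],8],
    [[10,15,0],8],
    [[10,15,0],8]
  ]
}}

```text
time_s: 7.3
ee_pos: [0.6272, -0.0135, 0.2458]
eef_rot: [-0.001, 0.774, 0.633, -0.002]
force: [-0.3, -0.0, -1.2]
grip_width: 0.0187
finger_force: 59.8
```

{"method": "move_arm", "body": {
  "increments": [
    [[20,20,0],8],
    [[15,20,0],8],
    [[15,20,0],8],
    [[15,20,0],8],
    [[15,20,0],8],
    [[15,20,0],8],
    [[10,10,0],8],
    [[5,9,0],8],
    [[0,0,0],4],
    [[0,0,0],0]
  ]
}}

```text
time_s: 8.3
ee_pos: [0.7371, 0.1251, 0.2453]
eef_rot: [-0.002, 0.29, 0.957, -0.001]
force: [-0.2, 0.7, -0.9]
grip_width: 0.0187
finger_force: 59.8
```

{"method": "move_arm", "body": {
  "increments": [
    [[0,0,-20],0],
    [[0,0,-30],0],
    [[0,0,-30],0],
    [[0,0,-30],0],
    [[0,0,-20],0],
    [[0,0,-10],0],
    [[0,0,-8],0],
    [[0,0,-5],0],
    [[0,0,0],0],
    [[0,0,0],0]
  ]
}}

```text
time_s: 9.3
ee_pos: [0.7382, 0.1249, 0.0964]
eef_rot: [0.001, 0.291, 0.957, 0.0]
force: [0.1, -0.2, -0.7]
grip_width: 0.0185
finger_force: 59.8
```

Run:
```python
from h import *
t=camera("top")[...,::-1];s=camera("side")[...,::-1];w=camera("wrist")[...,::-1]
for n,i in(("t3",t),("s3",s),("w3",w)): cv2.imwrite(f"pics/{n}.png",i)
e=read_state()["ee_pos"]; u=np.array([-.831,.556,0]); tip=e+.12*u+[0,0,.0075]
print(e,"pred tip",tip,[proj(cal(n),tip).round(1) for n in("top","side","wrist")])
k=lambda i,p:cv2.resize(i[int(p[1])-38:int(p[1])+37,int(p[0])-50:int(p[0])+50],(400,300),interpolation=cv2.INTER_CUBIC)
a,b=proj(cal("top"),tip),proj(cal("side"),tip); print("origins",a.astype(int)-[50,38],b.astype(int)-[50,38])
cv2.imwrite("pics/c3.png",np.vstack([np.hstack([k(t,a),k(s,b)]),np.hstack([cv2.resize(w,(400,300)),np.zeros((300,400,3),np.uint8)])]))
```

```text
[0.73816536 0.12491476 0.09643161] pred tip [0.63844536 0.19163476 0.10393161] [array([205.4, 185.7]), array([214.1, 236.1]), array([275.4,  -5.4])]
origins [155 147] [164 198]
```

View pics/c3.png

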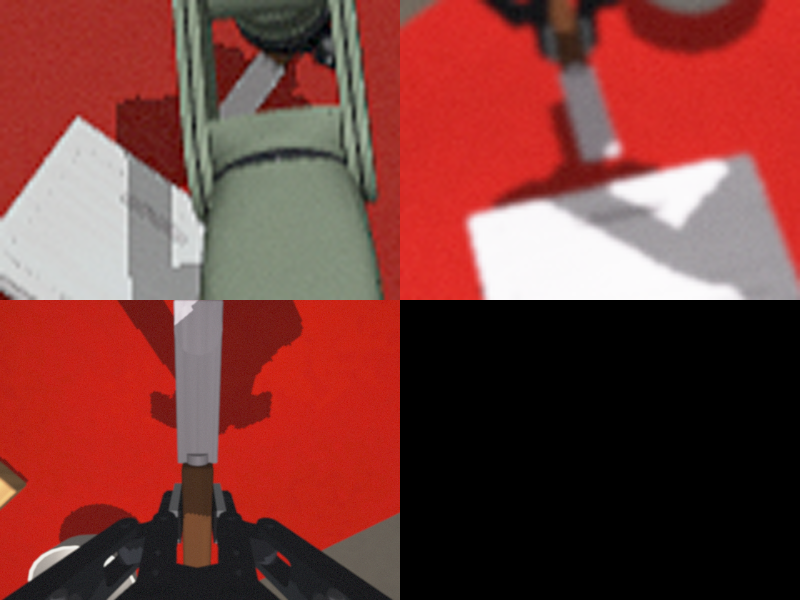

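In the side view the tip is at (214,237), against a prediction of (214,236). It is level, aligned with the bar and about 34 mm in front of the lid edge. I go slightly low and creep in to touch the wall beneath the notch.

{"method": "move_arm", "body": {
  "increments": [
    [[0,0,-2],0],
    [[0,0,-2],0],
    [[-5,3.3,0],0],
    [[-7,4.7,0],0],
    [[-7,4.7,0],0],
    [[-5,3.3,0],0],
    [[-3.5,2.5,0],0],
    [[-1.7,1.1,0],0],
    [[0,0,0],0],
    [[0,0,0],0]
  ]
}}

```text
time_s: 10.45
ee_pos: [0.7087, 0.1444, 0.0914]
eef_rot: [0.0, 0.291, 0.957, 0.0]
force: [0.3, 0.5, -0.6]
grip_width: 0.0183
finger_force: 59.8
```

{"method": "move_arm", "body": {
  "increments": [
    [[-0.8,0.6,0],0],
    [[0,0,0],0],
    [[-0.8,0.6,0],0],
    [[0,0,0],0],
    [[-0.8,0.6,0],0],
    [[0,0,0],0],
    [[-0.8,0.6,0],0],
    [[0,0,0],0],
    [[0,0,0],0],
    [[0,0,0],0]
  ]
}}

```text
time_s: 11.45
ee_pos: [0.7053, 0.1468, 0.0914]
eef_rot: [0.0, 0.29, 0.957, 0.0]
force: [0.4, 0.2, -0.8]
grip_width: 0.019
finger_force: 59.8
```

{"method": "move_arm", "body": {
  "increments": [
    [[-0.8,0.6,0],0],
    [[0,0,0],0],
    [[-0.8,0.6,0],0],
    [[0,0,0],0],
    [[-0.8,0.6,0],0],
    [[0,0,0],0],
    [[0,0,0],0],
    [[0,0,0],0],
    [[0,0,0],0],
    [[0,0,0],0]
  ]
}}

```text
time_s: 12.45
ee_pos: [0.7029, 0.1486, 0.0913]
eef_rot: [-0.0, 0.29, 0.957, 0.0]
force: [-0.2, 0.1, -1.4]
grip_width: 0.0186
finger_force: 59.8
```

{"method": "move_arm", "body": {
  "increments": [
    [[-0.8,0.6,0],0],
    [[0,0,0],0],
    [[-0.8,0.6,0],0],
    [[0,0,0],0],
    [[-0.8,0.6,0],0],
    [[0,0,0],0],
    [[0,0,0],0],
    [[0,0,0],0],
    [[0,0,0],0],
    [[0,0,0],0]
  ]
}}

```text
time_s: 13.45
ee_pos: [0.7021, 0.1494, 0.0919]
eef_rot: [0.002, 0.29, 0.957, -0.0]
force: [4.6, -4.5, -1.7]
grip_width: 0.0188
finger_force: 59.7
```

Wall contact felt (about 6 N). I back off 2 mm and raise under the 7 mm overhang.

{"method": "move_arm", "body": {
  "increments": [
    [[1.5,-1,0],0],
    [[1.5,-1,0],0],
    [[0,0,2],0],
    [[0,0,2],0],
    [[0,0,2],0],
    [[0,0,2],0],
    [[0,0,1],0],
    [[0,0,0],0],
    [[0,0,0],0],
    [[0,0,0],0]
  ]
}}

```text
time_s: 14.45
ee_pos: [0.7034, 0.1484, 0.1002]
eef_rot: [-0.0, 0.29, 0.957, -0.0]
force: [0.5, -0.1, -1.3]
grip_width: 0.0183
finger_force: 59.7
```

{"method": "move_arm", "body": {
  "increments": [
    [[0,0,1],0],
    [[0,0,1],0],
    [[0,0,1],0],
    [[0,0,1],0],
    [[0,0,1],0],
    [[0,0,1],0],
    [[0,0,0],0],
    [[0,0,0],0],
    [[0,0,0],0],
    [[0,0,0],0]
  ]
}}

```text
time_s: 15.45
ee_pos: [0.7033, 0.1484, 0.1063]
eef_rot: [-0.0, 0.29, 0.957, -0.0]
force: [-0.6, 0.6, -3.0]
grip_width: 0.0186
finger_force: 59.5
```

Run:
```python
from h import *
print(np.mean([read_state()["force"] for _ in range(5)],0), read_state()["torque"])
s=camera("side")[...,::-1]; cv2.imwrite("pics/c4.png",cv2.resize(s[210:300,160:280],(800,600),interpolation=cv2.INTER_CUBIC))
```

```text
[-0.61223424  0.57120342 -3.0397891 ] [-0.06391817 -0.00805527  0.08537864]
```

View pics/c4.png

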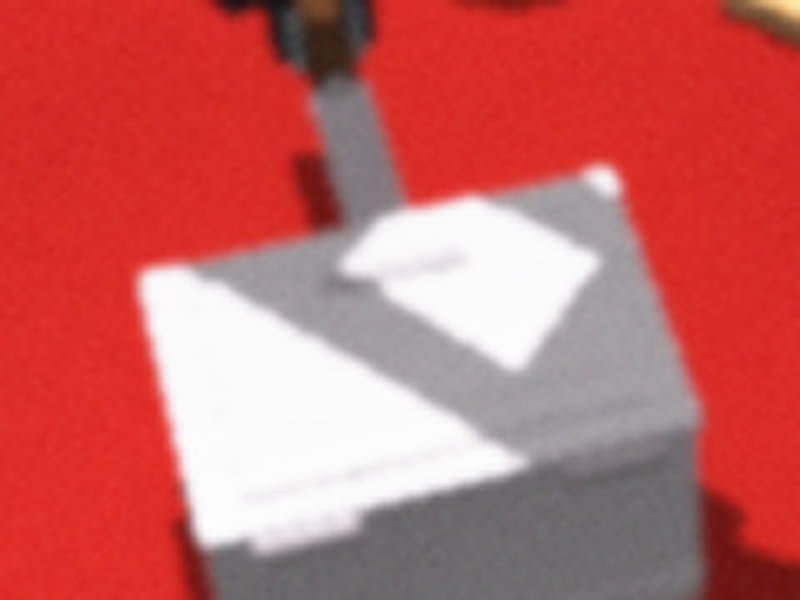

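The blade passes under the middle of the lid's front edge at (375,225), and the load is up by about 2 N, so the lid is slightly raised. I slide in 25 mm.

{"method": "move_arm", "body": {
  "increments": [
    [[-1.7,1.1,0],0],
    [[-2.5,1.7,0],0],
    [[-3.3,2.2,0],0],
    [[-3.3,2.2,0],0],
    [[-3.3,2.2,0],0],
    [[-3.3,2.2,0],0],
    [[-2.5,1.7,0],0],
    [[-1.7,1.1,0],0],
    [[0,0,0],0],
    [[0,0,0],0]
  ]
}}

```text
time_s: 16.5
ee_pos: [0.6815, 0.1631, 0.1062]
eef_rot: [-0.001, 0.291, 0.957, 0.0]
force: [-0.6, 0.5, -3.9]
grip_width: 0.0186
finger_force: 59.4
```

{"method": "move_arm", "body": {
  "increments": [
    [[-0.8,0.6,8],0],
    [[-0.8,0.6,8],0],
    [[-2.6,1.7,10],0],
    [[-2.6,1.7,10],0],
    [[-4.2,2.8,9],0],
    [[-4.2,2.8,9],0],
    [[-5.7,3.8,8],0],
    [[-5.7,3.8,8],0],
    [[0,0,0],0],
    [[0,0,0],0]
  ]
}}

```text
time_s: 17.5
ee_pos: [0.6551, 0.1812, 0.1769]
eef_rot: [0.0, 0.29, 0.957, 0.001]
force: [0.7, -0.8, -0.8]
grip_width: 0.0184
finger_force: 59.7
```

Run:
```python
from h import *
print(read_state()["joint_pos"].round(3))
s=camera("side")[...,::-1]; t=camera("top")[...,::-1]
cv2.imwrite("pics/c5.png",np.hstack([cv2.resize(s[100:310,130:340],(400,400)),cv2.resize(t[120:260,120:260],(400,400))]))
```

```text
[ 2.530e-01  5.180e-01  1.383e+00  1.000e-03  1.239e+00 -7.290e-01]
```

View pics/c5.png

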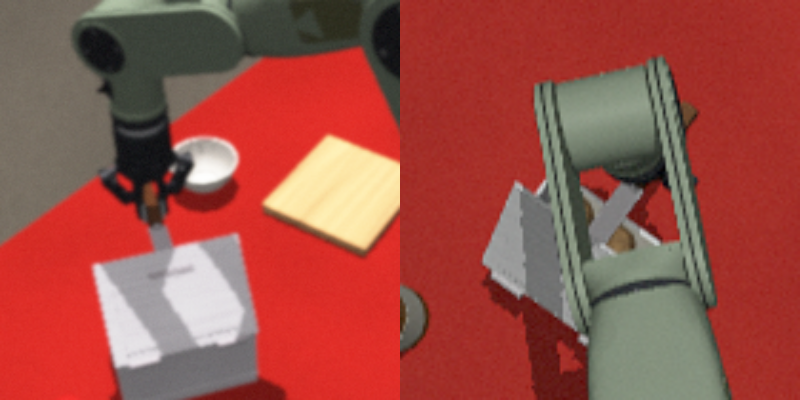

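The lid stands at about 0.8 rad on the blade, and the forearm and wrist are well above it. I keep levering.

{"method": "move_arm", "body": {
  "increments": [
    [[-6.8,4.6,6.5],0],
    [[-6.8,4.6,6.5],0],
    [[-7.8,5.2,4.7],0],
    [[-7.8,5.2,4.7],0],
    [[-8.4,5.6,2.8],0],
    [[-8.4,5.6,2.8],0],
    [[-8.6,5.8,0.8],0],
    [[-8.6,5.8,0.8],0],
    [[-4,2.7,0],0],
    [[0,0,0],0]
  ]
}}

```text
time_s: 18.6
ee_pos: [0.5871, 0.2264, 0.206]
eef_rot: [-0.0, 0.29, 0.957, 0.0]
force: [1.2, -0.7, -1.3]
grip_width: 0.0187
finger_force: 59.7
```

Run:
```python
from h import *
s=camera("side")[...,::-1]; t=camera("top")[...,::-1]
cv2.imwrite("pics/c6.png",np.hstack([cv2.resize(s[100:310,130:340],(400,400)),cv2.resize(t[120:260,120:260],(400,400))]))
```

```text
(no output)
```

View pics/c6.png

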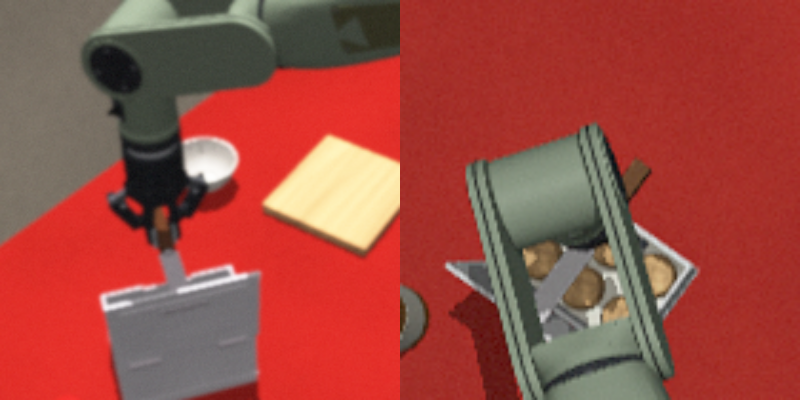

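The lid now stands upright on the blade, and the forearm clears it. I push a bit further, then withdraw straight back.

{"method": "move_arm", "body": {
  "increments": [
    [[-4,2.7,0],0],
    [[-4,2.7,0],0],
    [[0,0,0],0],
    [[4,-2.7,0],0],
    [[8,-5.5,0],0],
    [[12,-8,0],0],
    [[16,-11,0],0],
    [[20,-13.5,0],0],
    [[20,-13.5,0],0],
    [[20,-13.5,5],0]
  ]
}}

```text
time_s: 19.7
ee_pos: [0.6815, 0.1617, 0.21]
eef_rot: [-0.001, 0.291, 0.957, -0.0]
force: [0.5, 0.0, -1.1]
grip_width: 0.0184
finger_force: 59.7
```

{"method": "move_arm", "body": {
  "increments": [
    [[20,-13,10],0],
    [[20,-13,15],0],
    [[15,-13,15],0],
    [[0,0,0],0],
    [[0,-5,0],-8],
    [[0,-10,0],-8],
    [[0,-15,0],-8],
    [[-5,-15,0],-8],
    [[-10,-15,0],-8],
    [[-10,-15,0],-8]
  ]
}}

```text
time_s: 20.7
ee_pos: [0.7093, 0.0488, 0.2497]
eef_rot: [-0.001, 0.657, 0.754, -0.001]
force: [-0.2, -0.3, -0.6]
grip_width: 0.0187
finger_force: 59.7
```

{"method": "move_arm", "body": {
  "increments": [
    [[-10,-20,0],-8],
    [[-10,-20,0],-8],
    [[-10,-20,0],-8],
    [[-10,-20,0],-8],
    [[-10,-20,0],-8],
    [[-10,-20,0],-8],
    [[-10,-20,0],-8],
    [[-10,-20,0],-8],
    [[-10,-20,0],-8],
    [[-5,-10,0],-8]
  ]
}}

```text
time_s: 21.7
ee_pos: [0.6137, -0.142, 0.2503]
eef_rot: [-0.0, 0.988, 0.155, -0.001]
force: [0.1, 0.7, -1.3]
grip_width: 0.0189
finger_force: 59.7
```

{"method": "move_arm", "body": {
  "increments": [
    [[-10,-6,0],-8],
    [[-15,-9,-10],-8],
    [[-20,-10,-20],0],
    [[-10,-6,-30],0],
    [[-4,-2,-30],0],
    [[0,0,-30],0],
    [[0,0,-30],0],
    [[0,0,-20],0],
    [[0,0,-15],0],
    [[0,0,-5],0]
  ]
}}

```text
time_s: 22.7
ee_pos: [0.5544, -0.173, 0.0587]
eef_rot: [-0.001, 1.0, 0.019, -0.002]
force: [0.5, -0.6, -1.7]
grip_width: 0.0187
finger_force: 59.7
```

{"method": "move_arm", "body": {
  "increments": [
    [[0,0,-10],0],
    [[0,0,-10],0],
    [[0,0,-7],0],
    [[0,0,-4],0],
    [[0,0,-2],0],
    [[0,0,-1],0],
    [[0,0,-1],0],
    [[0,0,0],0],
    [[0,0,0],0],
    [[0,0,0],0]
  ]
}}

```text
time_s: 23.7
ee_pos: [0.5562, -0.1736, 0.0261]
eef_rot: [0.0, 1.0, 0.019, 0.0]
force: [-0.7, 0.6, -1.8]
grip_width: 0.0187
finger_force: 59.7
```

{"method": "move_arm", "body": {
  "increments": [
    [[0,0,-1],0],
    [[0,0,-1],0],
    [[0,0,0],0],
    [[0,0,0],0],
    [[0,0,0],0],
    [[0,0,0],0],
    [[0,0,0],0],
    [[0,0,0],0],
    [[0,0,0],0],
    [[0,0,0],0]
  ]
}}

```text
time_s: 24.7
ee_pos: [0.5561, -0.1736, 0.024]
eef_rot: [0.0, 1.0, 0.019, -0.0]
force: [-0.3, -0.8, -1.6]
grip_width: 0.0189
finger_force: 59.7
```

{"method": "move_arm", "body": {
  "increments": [
    [[0,0,0],0],
    [[0,0,0],0],
    [[0,0,0],0],
    [[0,0,0],0],
    [[0,0,0],0],
    [[0,0,0],0],
    [[0,0,0],0],
    [[0,0,0],0],
    [[0,0,0],0],
    [[0,0,0],0]
  ],
  "hand": 45
}}

```text
time_s: 25.7
ee_pos: [0.5561, -0.1736, 0.0239]
eef_rot: [0.0, 1.0, 0.019, -0.0]
force: [0.4, -0.2, -0.8]
grip_width: 0.0448
finger_force: 0.0
```

{"method": "move_arm", "body": {
  "increments": [
    [[0,0,5],0],
    [[0,0,15],0],
    [[0,0,30],0],
    [[0,0,30],0],
    [[-10,0,30],0],
    [[-30,0,30],0],
    [[-40,0,30],0],
    [[-40,0,20],0],
    [[-30,0,0],0],
    [[0,0,0],0]
  ]
}}

```text
time_s: 26.7
ee_pos: [0.4027, -0.1731, 0.2151]
eef_rot: [0.0, 1.0, 0.019, -0.0]
force: [1.1, -0.6, -0.8]
grip_width: 0.045
finger_force: 0.0
```

Run:
```python
from h import *
s=camera("side")[...,::-1]; t=camera("top")[...,::-1]
cv2.imwrite("pics/c7.png",np.hstack([cv2.resize(s[140:390,130:380],(400,400)),cv2.resize(t[100:350,90:440],(400,286))[:, :] if 0 else cv2.resize(t[110:310,120:320],(400,400))]))
```

```text
(no output)
```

View pics/c7.png

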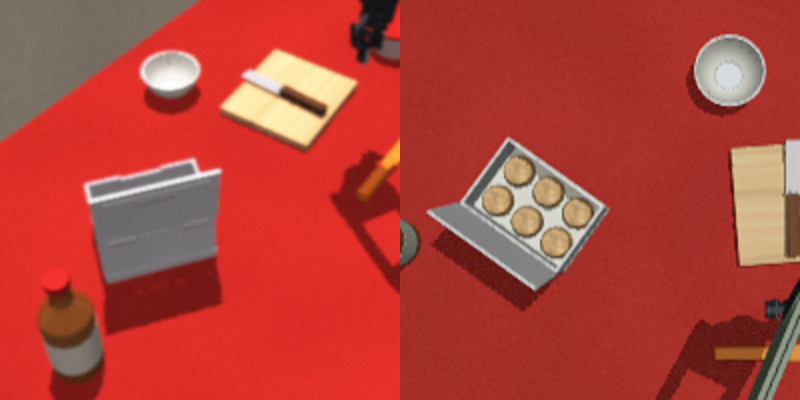

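The lid stands open by itself, leaning back past upright. The knife lies flat on the board, and the bottle and bowl are where they were. The tub is outside these crops, but nothing went near it.

```bash
python3 -c "
from bench import *
print(hand_in())"
```

```text
the job is handed in; nothing more can be done
None
```

I levered the tin's lid open with the palette knife until it stood past upright by itself, laid the knife flat back on the board, and handed the job in at about 27 s; no verdict came back, and I did not re-check the tub in the last picture.

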